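# Open the label printer and snug up its roll guide

### The job

The label printer is printing crooked because the roll inside sits loose. Push the latch on top of its lid all the way to the left (as seen from the printer's front) to unlock it, flip the lid up by its front tab and past its balance point so that it rests fully open by itself, then push the sliding guide up against the label roll until the roll is snug between the guide and the fixed cheek. Only push with the fingers: leave the roll lying in its cradle, leave the lid open, and do not disturb the spare roll, the note pad or the marker beside the printer.

Things in the scene. Friction and masses are not known exactly. Their poses are not given: they have to be found in the camera images.
- label_printer: Desktop label printer, fixed on the worktop: grey tub 150 deep (x) x 190 wide (y), rim at z = 72 mm, under a pale hollow lid whose flat top is at z = 106 mm when shut. Origin: centre of its underside; its front (with the label mouth) faces -x, its front face is at x = -75 mm; +y runs to the left for one looking at its front, z up.
- hinge_axis (a point): middle of the lid's hinge axis (parallel to the printer's y), at the top of the back wall: x = +75, z = 72 mm in the printer's frame
- printer_lid (a joint): lid angle in rad: 0 shut, grows as the tab goes up and back, stops at 2.0 (leaning back). Free hinge, lid 0.22 kg: its balance point is at about 1.3 rad; below that it falls shut, above it falls open. It cannot open while the latch is shut.
- lid_tab_edge (a point): middle of the front edge of the lid's pull tab, on its underside; moves with the lid. The tab, mid-front, is 70 mm wide (y), 6 mm thick and juts 20 mm out over the front: lid shut, x = -78 to -98 mm, underside at z = 72.5 mm in the printer's frame, free below down to the worktop; 173 mm from the hinge axis
- lid_latch (a joint): travel of the lid latch in m: 0 shut, 0.012 fully aside at its stop, moving to the printer's +y; the lid is unlocked from 0.009. Stiff (about 1.2 N), stays where it is left.
- latch_knob (a point): centre of the top of the latch knob, a dark block 22 mm (x) by 14 mm (y) standing 14 mm above the lid's top, its middle 21 mm behind the lid's front edge (x = -57, z = 120 mm in the printer's frame with the lid shut); moves with the latch and the lid
- roll_guide (a joint): travel of the roll guide in m along the printer's +y, toward the roll; starts at 0 to 0.008; at 0.022 the roll just fits between guide and fixed cheek, 0.024 is its end stop. Stiff (about 1.5 N), stays where it is left.
- guide_top (a point): middle of the top edge of the guide's inner face (toward the roll), x = 0, z = 98 mm in the printer's frame. The guide is a grey plate 5 mm thick (y): a thumb tab 26 mm wide (x), z = 78 to 98 mm, on a plate 50 mm wide below z = 81 mm; the tub's rim is at 72 mm. From the guide to the inner right wall (y = -89 mm) the tub is empty
- label_roll: white label roll inside the printer, 76 mm across, 60 mm wide, 0.11 to 0.21 kg, loose on two rods along y; origin at its middle, its axis is its own y; axis at x = 0, z = 51 mm in the printer's frame; starts 0 to 8 mm from the fixed cheek
- spare_roll: bystander: white label roll 76 mm across, standing on end 60 mm high on the worktop at the printer's left; origin at the centre of its underside
- sticky_pad_1: bystander: pale yellow note pad 76 x 76 x 12 mm at the printer's right; origin at the centre of its underside
- marker_black: bystander: black marker pen, 133 mm long (y) and 16 to 19 mm thick, lying left of the spare roll; origin at the centre of its underside
- cheek_face (a point): middle of the fixed cheek's inner face (y = +60 mm in the printer's frame), against which the roll's left end must sit; the cheek is a round grey plate like the guide

How it is judged (in metres and radians):
On the way, in this order (a step that is already met when the one before it is completed fails the run):
1. the latch is pushed aside while the lid is still shut (value of joint lid_latch above 0.009 m and value of joint printer_lid below 0.1 rad), for 0.1 s.
2. the lid rests fully open by itself, untouched, the guide not yet at the roll (value of joint printer_lid above 1.9 rad and contact force between each of the fingers, the arm and printer_lid below 0.1 N and value of joint roll_guide below 0.0205 m), for 0.3 s.
3. the guide holds the roll snug against the fixed cheek (value of joint roll_guide above 0.0205 m and y of label_roll in the frame of label_printer above 0.0285 m), for 0.2 s.
At the end, for the whole second after the job is handed in: Latch aside (at least 9 mm), lid leaning open by itself (over 1.9 rad) and still, the guide within 1.5 mm of its snug place and the roll within 1.5 mm of the fixed cheek, lying level in its cradle; nothing touched (all of step 3 and value of joint lid_latch above 0.009 m and value of joint printer_lid above 1.9 rad and velocity of joint printer_lid between -0.05 and 0.05 rad/s and z of label_roll in the frame of label_printer below 0.055 m and angle between the y axis of label_roll and the y axis of label_printer, either way round below 0.08 rad and linear speed of label_roll below 0.02 m/s).
It fails at once if the label roll is lifted out of its cradle (z of label_roll in the frame of label_printer above 0.062 m).
It fails at once if the spare roll is moved or lifted (distance of spare_roll from where it was at the start of the episode above 0.015 m).
It fails at once if the note pad is moved or lifted (distance of sticky_pad_1 from where it was at the start of the episode above 0.015 m).
It fails at once if the marker is moved or lifted (distance of marker_black from where it was at the start of the episode above 0.015 m).
It also fails if it takes over 56 s, if anything falls off the work surface, if the arm or the gripper's body presses on something with over 40 N, if the wrist force passes 120 N, or if a joint passes its speed limit or range.

### The arm

A 6-joint arm with a two-finger parallel gripper is mounted at the origin on a cart in front of the work surface, level with it; the furniture and walls round the work are solid. World frame = base frame: x ahead of the robot, y to its left, z up, the work surface at z = 0. Lengths are in m, angles in degrees, forces in N, time in s.
With the tool pointing down it reaches from about 0.375 to 0.9 m from the base axis. Payload 3.1 kg.
Tool frame: the origin (TCP) lies midway between the tips of the shut fingers; the grasp point (between the pads) lies bot.hold_point_z behind it (bot.hold_point_z is the distance from the TCP to the grasp point, in m); z points along the fingers, y is the direction in which the jaws open and shut (so a half turn about z gives the same grasp; the last joint's range is limited). The gripper opens to 87 mm and grips with 3 to 60 N. Pads are 19 mm wide; open, the fingers measure 117 mm over their backs; the gripper's body (75 mm by 190 mm) begins 51 mm behind the grasp point.
Start: joints at [55.548, 30.224, 82.088, -0, 67.689, -10.227], TCP at [0.256, 0.57, 0.223] pointing down, gripper open.
Joint ranges: [-176.69, 176.69], [-43.24, 126.21], [12.49, 139.97], [-82, 262], [0, 151.66], [-163.58, 163.58]. Speed limits (degrees/s): [159.86, 159.86, 180, 180, 180, 180].

### API

Orientations are given as a 3x3 rotation matrix whose columns are the frame's x, y, z axes.
In Python, from rig import bot, vision, hand_in gives the robot as it stands. The module is installed in compiled form; this text tells all that it offers.
- The arm moves only by the shell command python3 -m handwheel 'ROWS'. ROWS is JSON, a list of rows, each an object of numbers: "hand": the gripper's target within -1 to 1 (fully open at 1, half-way at 0, shut at -1); "dx", "dy", "dz": the shift along the world's x, y, z in cm; "wx", "wy", "wz": the turn, a rotation vector about the world's x, y, z in rad. In form: [{"hand": .., "dx": .., "dy": .., "dz": .., "wx": .., "wy": .., "wz": ..}, ...]. A call has 1 to 10 rows; each row shifts and turns the commanded pose from where the row before left it; what a row does not reach is not made up. A row lasts 1/10 s, in which the tool goes at most 50 mm and 8.59 degrees, less where a joint would pass 70% of its speed; a pose out of reach is approached as far as the arm can. A call with a gripper value outside its range is refused whole. The fingers move at their own pace and stop on an object; the grip force is fixed at half the most. Time passes only in rows, so rows that do not move let the fingers close. It gives the time, the measured TCP pose, the force and the opening at its end, in the units of the state.
- bot.read_state(): the state, without advancing time (a new reading comes with each control period).
- vision.capture(name): name is "scene" or "side" or "wrist"; returns (picture, depth): 384x512x3 uint8, red, green, blue; 384x512 float32, m along the optical axis (not along the pixel's ray), 0 where there is no reading.
- vision.get_calibration(name): a dict with "fx", "fy", "cx", "cy" (pixels), "rvec" (rotation vector, rad) and "tvec" (3), from world to camera coordinates, as OpenCV has them. Camera axes: x right, y down, z forward; pixel columns grow to the right and rows downward; lengths in m; the calibration is good to about 2 mm. A picture is of the moment at which its call begins: read the wrist's pose just before it. get_calibration takes no time and is no camera call; for the wrist camera it gives the pose at the moment of the call.
- hand_in(): hands the job in, once; it reports no verdict.
The state is a dict: "time_s": time; "joint_positions": joint angles; "qvel": joint speeds; "tau": joint torques, N m; "position": TCP position; "tcp_rot": TCP orientation; "force": force on the tool from outside, world axes, zero at the start; "moment": the same for the moment, N m; "opening": opening from 0.0 (shut) to 1.0 (fully open).
Only numpy, scipy, OpenCV 4.12 (cv2) and the standard library are available. Lean on these libraries where they do the work, as an engineer would, in place of code of your own. Each camera call takes 0.05 s, during which the arm holds its last target.

## Working session

There is one attempt and no reset: what is moved stays moved. The work goes in short steps, Python scripts to look and compute and a shell command to move; the robot and the scene stay as the last step left them, time stands still between calls to the robot, and variables do not carry over. Pictures are saved under pics/ and viewed, and the job is handed in when it is done.

```bash
mkdir -p pics; ls
cat > h.py <<'E'
import numpy as np,cv2
from rig import bot,vision
def cap(n,f=None):
    c=vision.get_calibration(n); p,d=vision.capture(n)
    if f: cv2.imwrite('pics/'+f,p[:,:,::-1])
    return p,d,c
def pts(d,c):
    R=cv2.Rodrigues(np.array(c['rvec'],float))[0];t=np.array(c['tvec'],float).ravel()
    v,u=np.mgrid[:d.shape[0],:d.shape[1]]
    P=np.stack([(u-c['cx'])/c['fx']*d,(v-c['cy'])/c['fy']*d,d],-1)
    W=(P-t)@R
    W[d==0]=np.nan
    return W
E
python3 - <<'E'
from h import *
s=bot.read_state();print(s['time_s'],s['position'],s['tcp_rot'],s['opening'],bot.hold_point_z)
for n in ['scene','side','wrist']:
    p,d,c=cap(n,n+'0.png');np.savez(f'{n}0.npz',p=p,d=d,W=pts(d,c))
    print(n,c)
E
```

```text
pics
0.0 [0.2560201  0.56935952 0.22157158] [[-9.11933749e-01  4.10335640e-01 -1.22464260e-03]
 [ 4.10337287e-01  9.11932084e-01 -1.78461490e-03]
 [ 3.84499778e-04 -2.12996708e-03 -9.99997658e-01]] 0.9921162260916182 0.0187
scene {'fx': 467.2850539629085, 'fy': 467.2850539629085, 'cx': 248.84649825788924, 'cy': 193.3812245988769, 'rvec': array([ 2.0265051 , -0.92168288,  0.45256525]), 'tvec': array([-0.28499731,  0.34932491,  0.73945095])}
side {'fx': 401.7536156417725, 'fy': 401.7536156417725, 'cx': 249.6022298280581, 'cy': 191.6329678198797, 'rvec': array([ 0.21905632, -2.59356105,  1.56647595]), 'tvec': array([0.58457289, 0.0768351 , 1.10596427])}
wrist {'fx': 315.43233862652676, 'fy': 315.43233862652676, 'cx': 255.4589205024904, 'cy': 191.23325404248908, 'rvec': array([-2.46090373, -1.59094418, -0.19052532]), 'tvec': array([-0.62324706, -0.02774113,  0.38952243])}
```

View pics/scene0.png

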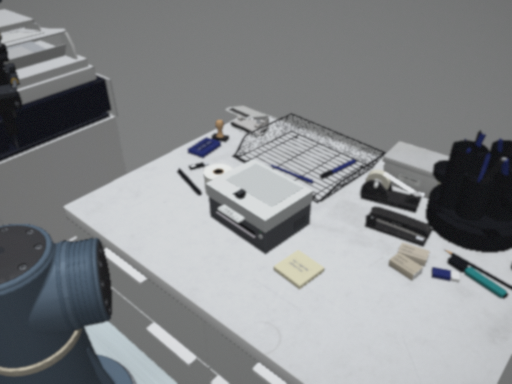

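View pics/side0.png

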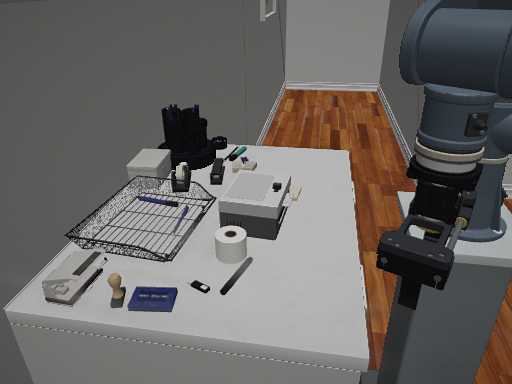

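View pics/wrist0.png

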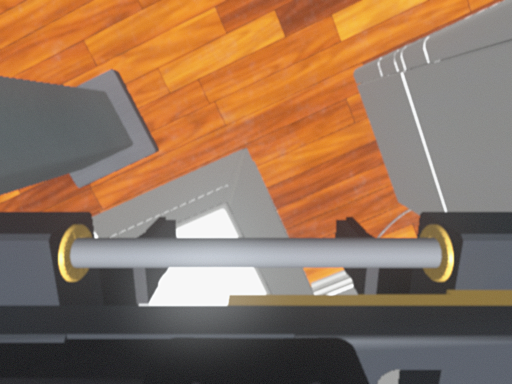

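The scene view shows the printer with its lid top around (265,190), the dark knob at (239,194), the tab at (231,213), the spare roll at (217,172) and the pad at (299,268). The side view shows it near (257,200), with the knob at (277,186). Next I'll fit the lid top and the knob.

Run:
```python
from h import *
for n in ['scene','side']:
    z=np.load(n+'0.npz');W=z['W'];p=z['p'].astype(int)
    top=(abs(W[...,2]-.106)<.004)&(W[...,0]>.3)&(W[...,0]<1)&(abs(W[...,1])<.4)
    k,l,st,ce=cv2.connectedComponentsWithStats(top.astype(np.uint8))
    i=1+np.argmax(st[1:,4]);m=l==i
    r=cv2.minAreaRect(W[m][:,:2].astype(np.float32));print(n,m.sum(),r,'\n',cv2.boxPoints(r),np.median(W[m][:,2]))
    cx,cy=r[0]
    d=np.hypot(W[...,0]-cx,W[...,1]-cy)
    kn=(d<.12)&(W[...,2]>.1125)&(W[...,2]<.13)
    q=W[kn];print('knob',kn.sum(),np.nanmean(q,0),np.argwhere(kn).mean(0)[::-1],cv2.minAreaRect(q[q[:,2]>.117][:,:2].astype(np.float32)),q[:,2].max())
    R=W[(W[...,2]>.05)&(W[...,2]<.066)&(d<.3)&(d>.13)]
    if len(R):print('z60 things',cv2.minAreaRect(R[:,:2].astype(np.float32)))
    tb=(d<.15)&(d>.07)&(abs(W[...,2]-.0785)<.002);print('tab',tb.sum(),[cv2.minAreaRect(W[tb][:,:2].astype(np.float32))])
```

```text
scene 3330 ((0.5576821565628052, 0.08428490906953812), (0.19787292182445526, 0.15563836693763733), 85.08958435058594) 
 [[ 0.4716798  -0.00762726]
 [ 0.62674695 -0.02094959]
 [ 0.6436845   0.17619708]
 [ 0.48861736  0.1895194 ]] 0.10617919722007134
knob 64 [0.50084599 0.08716623 0.11827098] [239.8125   192.671875] ((0.5011482834815979, 0.08837083727121353), (0.013737724162638187, 0.021971486508846283), 84.6943359375) 0.12273290272289698
z60 things ((0.7027406692504883, 0.11063825339078903), (0.07905401289463043, 0.43253016471862793), 36.935665130615234)
tab 299 [((0.5072039365768433, 0.05233275890350342), (0.12017215043306351, 0.24420630931854248), 32.78108215332031)]
side 1860 ((0.5594142079353333, 0.08515729755163193), (0.1980789601802826, 0.15305177867412567), 85.33997344970703) 
 [[ 0.47509503 -0.00733759]
 [ 0.62764084 -0.01977199]
 [ 0.6437334   0.17765218]
 [ 0.49118757  0.19008659]] 0.1043347720460834
knob 35 [0.5039016  0.09210244 0.11697689] [276.57142857 184.22857143] ((0.5043466687202454, 0.09006476402282715), (0.01835157722234726, 0.01574595458805561), 7.129647254943848) 0.11967460202090095
z60 things ((0.7034797072410583, 0.11411558836698532), (0.07415164262056351, 0.4267350137233734), 37.89845275878906)
tab 141 [((0.5199519395828247, 0.13777382671833038), (0.2265244871377945, 0.11335115879774094), 43.51219177246094)]
```

```bash
python3 -m handwheel '[{"hand":-1,"dx":1.5,"dy":-3.3,"wz":0.02},{"hand":-1,"dx":1.5,"dy":-3.3,"wz":0.02},{"hand":-1,"dx":1.5,"dy":-3.3,"wz":0.02},{"hand":-1,"dx":1.5,"dy":-3.3,"wz":0.02},{"hand":-1,"dx":1.5,"dy":-3.3,"wz":0.02},{"hand":-1,"dx":1.5,"dy":-3.3,"wz":0.02},{"hand":-1,"dx":1.5,"dy":-3.3,"wz":0.02},{"hand":-1,"dx":1.5,"dy":-3.3,"wz":0.02},{"hand":-1,"dx":1.5,"dy":-3.3,"wz":0.02},{"hand":-1,"dx":1.5,"dy":-3.3,"wz":0.02}]'
```

```text
invalid input
```

```bash
python3 -m handwheel '[{"hand":-1,"dx":1.5,"dy":-3.3,"dz":0,"wx":0,"wy":0,"wz":0.02},{"hand":-1,"dx":1.5,"dy":-3.3,"dz":0,"wx":0,"wy":0,"wz":0.02},{"hand":-1,"dx":1.5,"dy":-3.3,"dz":0,"wx":0,"wy":0,"wz":0.02},{"hand":-1,"dx":1.5,"dy":-3.3,"dz":0,"wx":0,"wy":0,"wz":0.02},{"hand":-1,"dx":1.5,"dy":-3.3,"dz":0,"wx":0,"wy":0,"wz":0.02},{"hand":-1,"dx":1.5,"dy":-3.3,"dz":0,"wx":0,"wy":0,"wz":0.02},{"hand":-1,"dx":1.5,"dy":-3.3,"dz":0,"wx":0,"wy":0,"wz":0.02},{"hand":-1,"dx":1.5,"dy":-3.3,"dz":0,"wx":0,"wy":0,"wz":0.02},{"hand":-1,"dx":1.5,"dy":-3.3,"dz":0,"wx":0,"wy":0,"wz":0.02},{"hand":-1,"dx":1.5,"dy":-3.3,"dz":0,"wx":0,"wy":0,"wz":0.02}]'
```

```text
time_s: 1.15
position: [0.4067, 0.2386, 0.2225]
tcp_rot: [[-0.975, 0.22, -0.0], [0.22, 0.975, -0.0], [0.0, -0.0, -1.0]]
force: [0.7, 0.3, 0.7]
opening: 0.172
```

```bash
python3 -m handwheel '[{"hand":-1,"dx":1.5,"dy":-3.3,"dz":0,"wx":0,"wy":0,"wz":0.023},{"hand":-1,"dx":1.5,"dy":-3.3,"dz":0,"wx":0,"wy":0,"wz":0.023},{"hand":-1,"dx":1.5,"dy":-3.3,"dz":0,"wx":0,"wy":0,"wz":0.023},{"hand":-1,"dx":1.5,"dy":-3.3,"dz":0,"wx":0,"wy":0,"wz":0.023},{"hand":-1,"dx":1.5,"dy":-3.3,"dz":0,"wx":0,"wy":0,"wz":0.023},{"hand":-1,"dx":1.5,"dy":-3.4,"dz":0,"wx":0,"wy":0,"wz":0.023},{"hand":-1,"dx":0,"dy":0,"dz":-2,"wx":0,"wy":0,"wz":0},{"hand":-1,"dx":0,"dy":0,"dz":-2,"wx":0,"wy":0,"wz":0},{"hand":-1,"dx":0,"dy":0,"dz":-2,"wx":0,"wy":0,"wz":0},{"hand":-1,"dx":0,"dy":0,"dz":-1,"wx":0,"wy":0,"wz":0}]'
python3 - <<'E'
from h import *
s=bot.read_state();print(s['position'],s['force'])
for n in ['scene','side','wrist']: cap(n,n+'1.png')
a=[cv2.imread(f'pics/{n}1.png') for n in ['scene','side','wrist']]
cv2.imwrite('pics/c1.png',np.hstack([cv2.resize(a[0][130:290,150:350],(400,320)),cv2.resize(a[1][100:260,180:380],(400,320))]))
E
```

```text
time_s: 2.15
position: [0.4953, 0.0409, 0.151]
tcp_rot: [[-0.996, 0.085, -0.003], [0.085, 0.996, 0.0], [0.003, 0.0, -1.0]]
force: [0.2, 0.2, 0.6]
opening: 0.007
[0.49528326 0.04090153 0.15096552] [0.15119144 0.1528145  0.56862165]
```

View pics/c1.png

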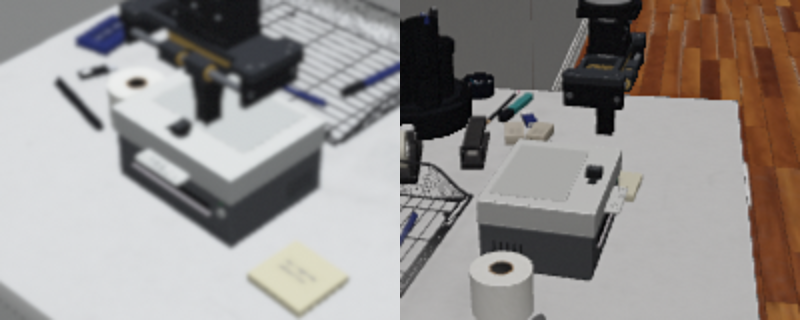

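View pics/wrist1.png

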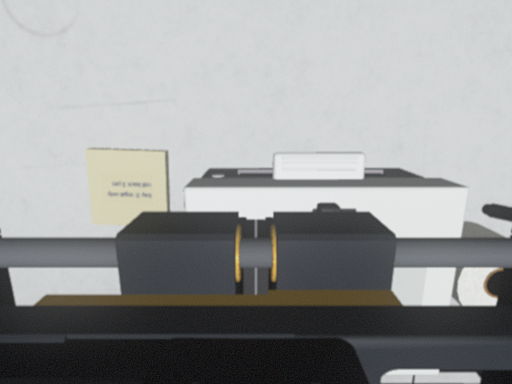

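```bash
python3 -m handwheel '[{"hand":-1,"dx":0.2,"dy":0,"dz":-2,"wx":0,"wy":0,"wz":0},{"hand":-1,"dx":0.2,"dy":0,"dz":-1.5,"wx":0,"wy":0,"wz":0},{"hand":-1,"dx":0,"dy":0,"dz":-0.5,"wx":0,"wy":0,"wz":0},{"hand":-1,"dx":0,"dy":0,"dz":0,"wx":0,"wy":0,"wz":0}]'
python3 -m handwheel '[{"hand":-1,"dx":0.1,"dy":1,"dz":0,"wx":0,"wy":0,"wz":0},{"hand":-1,"dx":0.1,"dy":1,"dz":0,"wx":0,"wy":0,"wz":0},{"hand":-1,"dx":0,"dy":0.4,"dz":0,"wx":0,"wy":0,"wz":0},{"hand":-1,"dx":0,"dy":0,"dz":0,"wx":0,"wy":0,"wz":0}]'
```

```text
time_s: 2.7
position: [0.5005, 0.0411, 0.1127]
tcp_rot: [[-0.996, 0.084, -0.0], [0.084, 0.996, 0.0], [0.0, 0.0, -1.0]]
force: [0.2, -0.2, -0.7]
opening: 0.004
time_s: 3.1
position: [0.5025, 0.066, 0.113]
tcp_rot: [[-0.997, 0.083, 0.001], [0.083, 0.997, -0.0], [-0.001, 0.0, -1.0]]
force: [-0.6, -0.2, -0.8]
opening: 0.008
```

```bash
for i in 1; do python3 -m handwheel '[{"hand":-1,"dx":0,"dy":0.4,"dz":-0.1,"wx":0,"wy":0,"wz":0},{"hand":-1,"dx":0,"dy":0.4,"dz":0,"wx":0,"wy":0,"wz":0},{"hand":-1,"dx":0,"dy":0.2,"dz":0,"wx":0,"wy":0,"wz":0},{"hand":-1,"dx":0,"dy":0,"dz":0,"wx":0,"wy":0,"wz":0}]'
python3 -m handwheel '[{"hand":-1,"dx":0,"dy":0.4,"dz":0,"wx":0,"wy":0,"wz":0},{"hand":-1,"dx":0,"dy":0.2,"dz":0,"wx":0,"wy":0,"wz":0}]'; done
python3 - <<'E'
from h import *
for n in ['scene','side']: cap(n,n+'2.png')
a=[cv2.imread(f'pics/{n}2.png') for n in ['scene','side']]
cv2.imwrite('pics/c2.png',np.hstack([cv2.resize(a[0][150:250,180:305],(400,320)),cv2.resize(a[1][130:230,210:335],(400,320))]))
E
```

```text
time_s: 3.5
position: [0.5024, 0.0751, 0.1115]
tcp_rot: [[-0.996, 0.085, -0.0], [0.085, 0.996, 0.0], [0.0, 0.0, -1.0]]
force: [0.1, -0.7, 0.2]
opening: 0.007
time_s: 3.7
position: [0.5027, 0.081, 0.1116]
tcp_rot: [[-0.996, 0.085, 0.001], [0.085, 0.996, -0.0], [-0.001, -0.0, -1.0]]
force: [0.8, -0.7, -1.2]
opening: 0.004
```

View pics/c2.png

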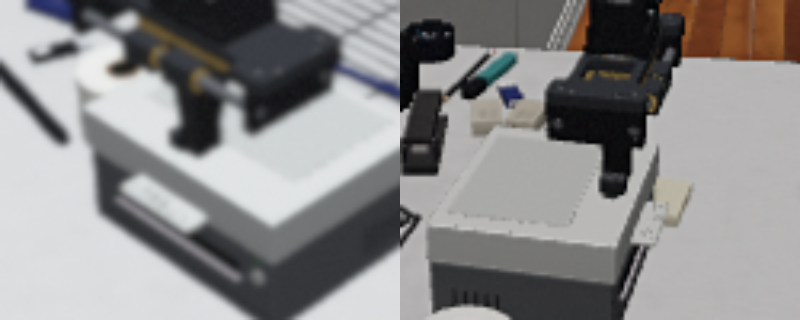

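Both pictures show the finger meeting the knob, at about (185,135) left and (612,183) right. I'll keep pushing until I hit the stop.

```bash
python3 -m handwheel '[{"hand":-1,"dx":0,"dy":0.3,"dz":0,"wx":0,"wy":0,"wz":0},{"hand":-1,"dx":0,"dy":0.2,"dz":0,"wx":0,"wy":0,"wz":0},{"hand":-1,"dx":0,"dy":0,"dz":0,"wx":0,"wy":0,"wz":0}]'
python3 -m handwheel '[{"hand":-1,"dx":0,"dy":0.2,"dz":0,"wx":0,"wy":0,"wz":0},{"hand":-1,"dx":0,"dy":0,"dz":0,"wx":0,"wy":0,"wz":0}]'
python3 -m handwheel '[{"hand":-1,"dx":0,"dy":0.2,"dz":0,"wx":0,"wy":0,"wz":0},{"hand":-1,"dx":0,"dy":0,"dz":0,"wx":0,"wy":0,"wz":0}]'
```

```text
time_s: 4.1
position: [0.5026, 0.0846, 0.1116]
tcp_rot: [[-0.997, 0.083, 0.0], [0.083, 0.997, -0.003], [-0.0, -0.003, -1.0]]
force: [1.3, -6.8, 0.4]
opening: 0.003
time_s: 4.3
position: [0.5026, 0.0847, 0.1116]
tcp_rot: [[-0.997, 0.081, -0.0], [0.081, 0.997, -0.006], [-0.0, -0.006, -1.0]]
force: [-0.0, -13.5, -0.6]
opening: 0.006
time_s: 4.5
position: [0.5027, 0.0849, 0.1117]
tcp_rot: [[-0.997, 0.08, -0.0], [0.08, 0.997, -0.009], [-0.0, -0.009, -1.0]]
force: [-0.1, -20.0, 0.9]
opening: 0.001
```

```bash
python3 -m handwheel '[{"hand":-1,"dx":0,"dy":0.2,"dz":0,"wx":0,"wy":0,"wz":0},{"hand":-1,"dx":0,"dy":0,"dz":0,"wx":0,"wy":0,"wz":0}]'
```

```text
time_s: 4.7
position: [0.5027, 0.0851, 0.1117]
tcp_rot: [[-0.997, 0.078, -0.001], [0.078, 0.997, -0.013], [-0.0, -0.013, -1.0]]
force: [-0.5, -27.5, 0.7]
opening: 0.008
```

Force rises at a fixed position, so the latch is at its stop. Next I back off, lift and look.

```bash
python3 -m handwheel '[{"hand":-1,"dx":0,"dy":-1,"dz":0,"wx":0,"wy":0,"wz":0},{"hand":-1,"dx":0,"dy":-2,"dz":0,"wx":0,"wy":0,"wz":0},{"hand":-1,"dx":0,"dy":0,"dz":2,"wx":0,"wy":0,"wz":0},{"hand":-1,"dx":-1,"dy":0,"dz":4,"wx":0,"wy":0,"wz":0},{"hand":-1,"dx":-3,"dy":0,"dz":2,"wx":0,"wy":0,"wz":0},{"hand":-1,"dx":-4,"dy":1,"dz":0,"wx":0,"wy":0,"wz":0},{"hand":-1,"dx":-4,"dy":1,"dz":0,"wx":0,"wy":0,"wz":0},{"hand":-1,"dx":0,"dy":0,"dz":0,"wx":0,"wy":0,"wz":0}]'
python3 - <<'E'
from h import *
for n in ['scene','side']:
    p,d,c=cap(n,n+'3.png');W=pts(d,c)
    D=np.hypot(W[...,0]-.5586,W[...,1]-.0847)
    kn=(D<.12)&(W[...,2]>.112)&(W[...,2]<.124);k,l,st,ce=cv2.connectedComponentsWithStats(kn.astype(np.uint8))
    for i in range(1,k):
        if st[i,4]>10:
            q=W[l==i];L=(q[:,:2]-[.5586,.0847])@np.array([[.9963,.0856],[-.0856,.9963]]);print(n,st[i,4],ce[i],L.mean(0),L.min(0),L.max(0))
a=[cv2.imread(f'pics/{n}3.png') for n in ['scene','side']]
cv2.imwrite('pics/c3.png',np.hstack([cv2.resize(a[0][130:290,150:350],(400,320)),cv2.resize(a[1][100:260,180:380],(400,320))]))
E
```

```text
time_s: 5.5
position: [0.3739, 0.0838, 0.1909]
tcp_rot: [[-0.996, 0.084, -0.01], [0.084, 0.997, 0.002], [0.01, 0.001, -1.0]]
force: [1.0, -0.2, -0.1]
opening: 0.007
scene 68 [236.         190.67647059] [-0.05846377  0.00912981] [-0.06763636  0.00287789] [-0.04581513  0.01752642]
side 38 [275.84210526 186.15789474] [-0.05563231  0.01449332] [-0.06567262  0.00517793] [-0.04466854  0.02131278]
```

View pics/c3.png

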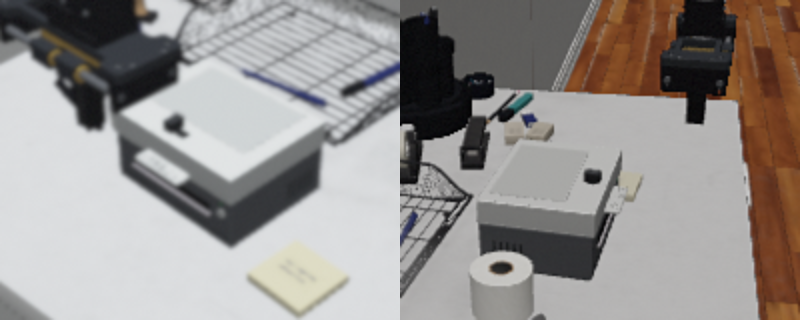

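The knob has moved about 12 mm, from local y of about 0 to +0.012. Now I tilt the tool forward for the tab.

```bash
python3 -m handwheel '[{"hand":-1,"dx":3,"dy":0.5,"dz":0,"wx":-0.011,"wy":-0.13,"wz":0},{"hand":-1,"dx":2,"dy":0.4,"dz":0,"wx":-0.011,"wy":-0.13,"wz":0},{"hand":-1,"dx":0,"dy":0,"dz":0,"wx":-0.011,"wy":-0.13,"wz":0},{"hand":-1,"dx":0,"dy":0,"dz":0,"wx":-0.011,"wy":-0.13,"wz":0},{"hand":-1,"dx":0,"dy":0,"dz":0,"wx":-0.011,"wy":-0.13,"wz":0},{"hand":-1,"dx":0,"dy":0,"dz":0,"wx":-0.011,"wy":-0.13,"wz":0},{"hand":-1,"dx":0,"dy":0,"dz":0,"wx":0,"wy":0,"wz":0}]'
python3 - <<'E'
from h import *
s=bot.read_state();print(np.round(s['joint_positions'],1),s['position'])
for n in ['scene','side']: cap(n,n+'4.png')
E
```

```text
time_s: 6.3
position: [0.4388, 0.078, 0.2079]
tcp_rot: [[-0.834, 0.097, 0.543], [0.071, 0.995, -0.068], [-0.547, -0.018, -0.837]]
force: [-0.2, -0.6, -0.3]
opening: 0.005
[ -2.6  12.8 131.2 -41.2   3.8 -47. ] [0.43882411 0.07796327 0.20788445]
```

View pics/side4.png

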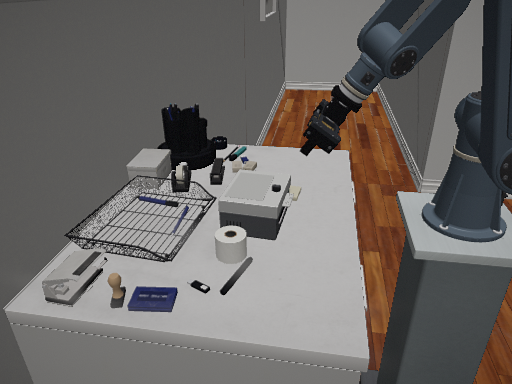

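The picture shows the tool tilted about 33° at (320,135). It was blocked there because joint 5 is at its lower bound, near 4°. I'll turn the wrist over by rotating about the forearm axis (j4 to 180°), which allows a shallower tool.

```bash
python3 -m handwheel '[{"hand":-1,"dx":0,"dy":0,"dz":0,"wx":0.01,"wy":0.13,"wz":0},{"hand":-1,"dx":0,"dy":0,"dz":0,"wx":0.01,"wy":0.13,"wz":0},{"hand":-1,"dx":0,"dy":0,"dz":0,"wx":0.01,"wy":0.13,"wz":0},{"hand":-1,"dx":0,"dy":0,"dz":0,"wx":0,"wy":0,"wz":0}]'
cat > st.py <<'E'
from h import *
s=bot.read_state();print(np.round(s['joint_positions'],1),np.round(s['position'],4),np.round(s['tcp_rot'],2).tolist())
E
python3 st.py
python3 -m handwheel '[{"hand":-1,"dx":0,"dy":0,"dz":0,"wx":0.08,"wy":0,"wz":-0.12},{"hand":-1,"dx":0,"dy":0,"dz":0,"wx":0.08,"wy":0,"wz":-0.12},{"hand":-1,"dx":0,"dy":0,"dz":0,"wx":0.08,"wy":0,"wz":-0.12},{"hand":-1,"dx":0,"dy":0,"dz":0,"wx":0.08,"wy":0,"wz":-0.12}]'
python3 st.py
```

```text
time_s: 6.8
position: [0.4459, 0.0642, 0.2098]
tcp_rot: [[-0.943, 0.112, 0.314], [0.086, 0.992, -0.094], [-0.322, -0.061, -0.945]]
force: [1.0, 0.1, 0.5]
opening: 0.006
[ -3.   13.  119.4  -9.1  29.2 -79.9] [0.4459 0.0642 0.2098] [[-0.94, 0.11, 0.31], [0.09, 0.99, -0.09], [-0.32, -0.06, -0.94]]
time_s: 7.2
position: [0.4396, 0.064, 0.2071]
tcp_rot: [[-0.774, 0.557, 0.302], [0.601, 0.797, 0.068], [-0.202, 0.234, -0.951]]
force: [-0.4, -0.0, -0.3]
opening: 0.004
[-11.4  12.2 121.   14.2  31.1 -76.1] [0.4396 0.064  0.2071] [[-0.77, 0.56, 0.3], [0.6, 0.8, 0.07], [-0.2, 0.23, -0.95]]
```

```bash
python3 -m handwheel '[{"hand":-1,"dx":0,"dy":0,"dz":0,"wx":0.105,"wy":-0.02,"wz":-0.1},{"hand":-1,"dx":0,"dy":0,"dz":0,"wx":0.105,"wy":-0.02,"wz":-0.1},{"hand":-1,"dx":0,"dy":0,"dz":0,"wx":0.105,"wy":-0.02,"wz":-0.1},{"hand":-1,"dx":0,"dy":0,"dz":0,"wx":0.105,"wy":-0.02,"wz":-0.1},{"hand":-1,"dx":0,"dy":0,"dz":0,"wx":0.105,"wy":-0.02,"wz":-0.1},{"hand":-1,"dx":0,"dy":0,"dz":0,"wx":0.105,"wy":-0.02,"wz":-0.1}]'
python3 st.py
```

```text
time_s: 7.8
position: [0.4388, 0.063, 0.2067]
tcp_rot: [[-0.284, 0.785, 0.55], [0.928, 0.081, 0.365], [0.242, 0.614, -0.751]]
force: [-0.2, 0.3, -0.5]
opening: 0.004
[ -33.9   17.   135.5   78.7   38.4 -115.3] [0.4388 0.063  0.2067] [[-0.28, 0.79, 0.55], [0.93, 0.08, 0.36], [0.24, 0.61, -0.75]]
```

```bash
python3 -m handwheel '[{"hand":-1,"dx":3,"dy":0,"dz":1,"wx":0,"wy":0,"wz":0},{"hand":-1,"dx":3,"dy":0,"dz":1,"wx":0,"wy":0,"wz":0},{"hand":-1,"dx":3,"dy":0,"dz":1,"wx":0,"wy":0,"wz":0},{"hand":-1,"dx":3,"dy":0,"dz":1,"wx":0,"wy":0,"wz":0}]'
python3 st.py
```

```text
time_s: 8.2
position: [0.5598, 0.0633, 0.2466]
tcp_rot: [[-0.288, 0.785, 0.548], [0.927, 0.085, 0.365], [0.24, 0.613, -0.753]]
force: [0.1, 0.0, -0.4]
opening: 0.005
[-23.3  18.  116.8  63.   38.3 -84.8] [0.5598 0.0633 0.2466] [[-0.29, 0.79, 0.55], [0.93, 0.08, 0.36], [0.24, 0.61, -0.75]]
```

```bash
python3 -m handwheel '[{"hand":-1,"dx":0,"dy":0,"dz":0,"wx":0.1,"wy":-0.04,"wz":-0.1},{"hand":-1,"dx":0,"dy":0,"dz":0,"wx":0.1,"wy":-0.04,"wz":-0.1},{"hand":-1,"dx":0,"dy":0,"dz":0,"wx":0.1,"wy":-0.04,"wz":-0.1},{"hand":-1,"dx":0,"dy":0,"dz":0,"wx":0.1,"wy":-0.04,"wz":-0.1},{"hand":-1,"dx":0,"dy":0,"dz":0,"wx":0.1,"wy":-0.04,"wz":-0.1},{"hand":-1,"dx":0,"dy":0,"dz":0,"wx":0.1,"wy":-0.04,"wz":-0.1}]'
python3 st.py
```

```text
time_s: 8.8
position: [0.558, 0.064, 0.2458]
tcp_rot: [[0.099, 0.449, 0.888], [0.685, -0.678, 0.267], [0.722, 0.582, -0.374]]
force: [0.2, 0.6, -0.3]
opening: 0.008
[ -26.2   33.7  138.7  134.6   62.6 -123. ] [0.558  0.064  0.2458] [[0.1, 0.45, 0.89], [0.68, -0.68, 0.27], [0.72, 0.58, -0.37]]
```

```bash
cat > rv.py <<'E'
import sys
from h import *
from scipy.spatial.transform import Rotation as Ro
t=np.radians(float(sys.argv[1]));sg=float(sys.argv[2])
xp=np.array([.9963,-.0856,0]);yp=np.array([.0856,.9963,0])
z=xp*np.sin(t)-np.array([0,0,np.cos(t)]);y=sg*yp;x=np.cross(y,z)
s=bot.read_state();R=np.array(s['tcp_rot'])
w=Ro.from_matrix(np.c_[x,y,z]@R.T).as_rotvec();print('rotvec',w.round(3),np.linalg.norm(w).round(3))
p=np.array(s['position']);L=p[:2]-[.5586,.0847];print('local',(L@xp[:2]).round(4),(L@yp[:2]).round(4),p[2].round(4))
E
python3 rv.py 50 -1
```

```text
rotvec [ 0.559  0.367 -0.714] 0.978
local 0.0012 -0.0207 0.2458
```

```bash
python3 -m handwheel '[{"hand":-1,"dx":0,"dy":0,"dz":0,"wx":0.08,"wy":0.052,"wz":-0.102},{"hand":-1,"dx":0,"dy":0,"dz":0,"wx":0.08,"wy":0.052,"wz":-0.102},{"hand":-1,"dx":0,"dy":0,"dz":0,"wx":0.08,"wy":0.052,"wz":-0.102},{"hand":-1,"dx":0,"dy":0,"dz":0,"wx":0.08,"wy":0.052,"wz":-0.102},{"hand":-1,"dx":0,"dy":0,"dz":0,"wx":0.08,"wy":0.052,"wz":-0.102},{"hand":-1,"dx":0,"dy":0,"dz":0,"wx":0.08,"wy":0.052,"wz":-0.102},{"hand":-1,"dx":0,"dy":0,"dz":0,"wx":0.08,"wy":0.052,"wz":-0.102}]'
python3 st.py; python3 rv.py 50 -1
python3 - <<'E'
from h import *
for n in ['scene','side']: cap(n,n+'5.png')
E
```

```text
time_s: 9.5
position: [0.5564, 0.0662, 0.2449]
tcp_rot: [[0.642, -0.085, 0.762], [-0.056, -0.996, -0.065], [0.765, -0.001, -0.644]]
force: [0.3, -1.4, 0.5]
opening: 0.007
[ -4.5  19.  127.  181.1  15.9 -90.8] [0.5564 0.0662 0.2449] [[0.64, -0.09, 0.76], [-0.06, -1.0, -0.06], [0.76, -0.0, -0.64]]
rotvec [-0.001 -0.002 -0.   ] 0.002
local -0.0006 -0.0186 0.2449
```

View pics/side5.png

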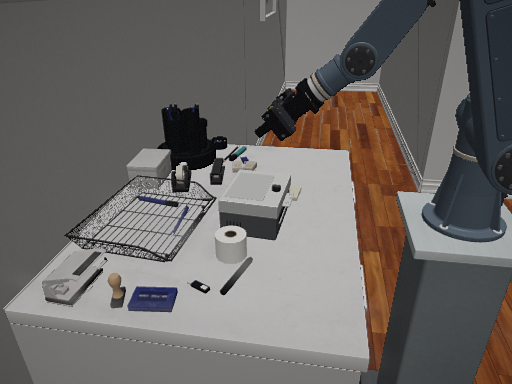

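```bash
cat > fit.py <<'E'
import numpy as np
from scipy.optimize import least_squares as ls
D=[([55.548,30.224,82.088],[.2560,.5694,.2216],[-.0012,-.0018,-1]),
([-2.6,12.8,131.2],[.43882,.07796,.20788],[.543,-.068,-.837]),
([-3,13,119.4],[.4459,.0642,.2098],[.314,-.094,-.945]),
([-11.4,12.2,121],[.4396,.064,.2071],[.302,.068,-.951]),
([-33.9,17,135.5],[.4388,.063,.2067],[.55,.365,-.751]),
([-23.3,18,116.8],[.5598,.0633,.2466],[.548,.365,-.753]),
([-26.2,33.7,138.7],[.558,.064,.2458],[.888,.267,-.374]),
([-4.5,19,127],[.5564,.0662,.2449],[.762,-.065,-.644])]
def wr(q,p):
    a,l1,l2,h,L,o,e=p
    q1,q2,q3=np.radians(q);s=q2+q3
    r=a+l1*np.sin(q2)+l2*np.sin(s)+e*np.cos(s);z=h+l1*np.cos(q2)+l2*np.cos(s)-e*np.sin(s)
    return np.array([r*np.cos(q1)-o*np.sin(q1),r*np.sin(q1)+o*np.cos(q1),z])
f=lambda p:np.concatenate([wr(q,p)+p[4]*np.array(d)-t for q,t,d in D])
s=ls(f,[0,.45,.4,.2,.2,.11,0]);P=s.x
if __name__=='__main__':
    print(P.round(4),np.abs(s.fun).max())
    for tilt in (20,30,40,45,50,60):
      for x,y,z in [(.44,.095,.12),(.445,.095,.055),(.46,.093,.10),(.47,.09,.16),(.52,.09,.22),(.56,.09,.25)]:
        t=np.radians(tilt);d=np.array([.9963*np.sin(t),-.0856*np.sin(t),-np.cos(t)])
        w=np.array([x,y,z])-P[4]*d
        g=ls(lambda q:(wr(q,P)-w)*10,[-5,15,125],x_scale=30)
        q=g.x;print(tilt,(x,y,z),q.round(1),'j5~',round(180-q[1]-q[2]-tilt,1),'err',round(np.abs(g.fun).max()*100,2),w.round(3))
E
python3 fit.py
```

```text
[0.0012 0.5876 0.3908 0.2737 0.3051 0.1111 0.1145] 0.0004334488966654393
20 (0.44, 0.095, 0.12) [ -1.2  25.2 126.8] j5~ 8.0 err 0.0 [0.336 0.104 0.407]
20 (0.445, 0.095, 0.055) [ -1.2  36.  128.8] j5~ -4.8 err 0.0 [0.341 0.104 0.342]
20 (0.46, 0.093, 0.1) [ -1.5  28.9 125.1] j5~ 6.0 err 0.0 [0.356 0.102 0.387]
20 (0.47, 0.09, 0.16) [ -1.9  20.6 120.8] j5~ 18.6 err 0.0 [0.366 0.099 0.447]
20 (0.52, 0.09, 0.22) [ -1.7  17.  110.6] j5~ 32.5 err 0.0 [0.416 0.099 0.507]
20 (0.56, 0.09, 0.25) [ -1.5  17.3 103.4] j5~ 39.3 err 0.0 [0.456 0.099 0.537]
30 (0.44, 0.095, 0.12) [ -0.6  28.2 134.4] j5~ -12.6 err 0.0 [0.288 0.108 0.384]
30 (0.445, 0.095, 0.055) [ -0.6  41.4 136.2] j5~ -27.6 err 0.0 [0.293 0.108 0.319]
30 (0.46, 0.093, 0.1) [ -0.9  32.1 132.6] j5~ -14.7 err 0.0 [0.308 0.106 0.364]
30 (0.47, 0.09, 0.16) [ -1.4  21.7 128.2] j5~ 0.1 err 0.0 [0.318 0.103 0.424]
30 (0.52, 0.09, 0.22) [ -1.3  16.1 117.9] j5~ 16.0 err 0.0 [0.368 0.103 0.484]
30 (0.56, 0.09, 0.25) [ -1.1  15.7 110.9] j5~ 23.4 err 0.0 [0.408 0.103 0.514]
40 (0.44, 0.095, 0.12) [  0.2  36.3 142.2] j5~ -38.4 err 0.0 [0.245 0.1
[... 1176 characters left out ...]
3  36.2 143.4] j5~ -49.6 err 0.0 [0.237 0.11  0.356]
50 (0.52, 0.09, 0.22) [ -0.2  22.1 132.5] j5~ -24.5 err 0.0 [0.287 0.11  0.416]
50 (0.56, 0.09, 0.25) [ -0.2  18.8 125.3] j5~ -14.1 err 0.0 [0.327 0.11  0.446]
60 (0.44, 0.095, 0.12) [  2.2  90.4 163.7] j5~ -134.0 err 0.43 [0.177 0.118 0.273]
60 (0.445, 0.095, 0.055) [  2.  128.8 172.7] j5~ -181.5 err 0.0 [0.182 0.118 0.208]
60 (0.46, 0.093, 0.1) [  1.3 116.8 173.6] j5~ -170.4 err 0.0 [0.197 0.116 0.253]
60 (0.47, 0.09, 0.16) [  0.4  54.3 151. ] j5~ -85.3 err 0.0 [0.207 0.113 0.313]
60 (0.52, 0.09, 0.22) [  0.3  31.1 139.2] j5~ -50.3 err 0.0 [0.257 0.113 0.373]
60 (0.56, 0.09, 0.25) [  0.3  24.9 131.9] j5~ -36.8 err 0.0 [0.297 0.113 0.403]
```

The fitted arm model is accurate to 0.4 mm. At the tab about 31° of tilt is reachable, and the tab edge should ride on the sloped finger face. Next I'll plan waypoints along the tab's arc.

```bash
cat > plan.py <<'E'
import numpy as np
from fit import wr,P
from scipy.optimize import least_squares as ls
O=np.array([.5586,.0847]);xp=np.array([.9963,-.0856]);yp=np.array([.0856,.9963])
H=np.array([75,72.5]);s=12;hx=9.5
def world(l,ly=0): 
    return np.r_[O+xp*l[0]/1e3+yp*ly/1e3,l[1]/1e3]
def joints(tcp,phi):
    t=np.radians(phi);d=np.r_[xp*np.sin(t),-np.cos(t)];w=tcp-P[4]*d
    g=ls(lambda q:(wr(q,P)-w)*10,[-5,20,130],x_scale=30);return g.x,np.abs(g.fun).max()*100
if __name__=='__main__':
    prev=None
    for th in range(0,96,5):
        phi=np.interp(th,[0,20,40,60,80,95],[32,36,43,50,52,52]);t,f=np.radians(th),np.radians(phi)
        d=np.array([np.sin(f),-np.cos(f)]);n=np.array([np.cos(f),np.sin(f)])
        if th+phi<90: C=H+173*np.array([-np.cos(t),np.sin(t)])+s*d
        else: C=H+(173-s)*np.array([-np.cos(t),np.sin(t)])
        T=C-hx*n;w=world(T);q,e=joints(w,phi)
        print(th,phi.round(1),'loc',T.round(1),'world',w.round(4),'d',None if prev is None else ((w-prev[0])*100).round(2),'q',q.round(1),'j5',(phi-180+q[1]+q[2]).round(1),round(e,2));prev=(w,phi)
    for l,phi in [((-130,54),31),((-130,130),31),((-115,53),31),((-130,180),40),((-120,240),45)]:
        w=world(l);q,e=joints(w,phi);print(l,phi,w.round(4),q.round(1),(phi-180+q[1]+q[2]).round(1))
E
python3 plan.py
```

```text
0 32.0 loc [-99.7  57.3] world [0.4593 0.0932 0.0573] d None q [ -0.8  41.8 135.5] j5 29.3 0.0
5 33.0 loc [-98.8  72.3] world [0.4602 0.0932 0.0723] d [ 0.09 -0.01  1.51] q [ -0.7  39.5 135.7] j5 28.2 0.0
10 34.0 loc [-96.5  87.3] world [0.4624 0.093  0.0873] d [ 0.22 -0.02  1.49] q [ -0.7  37.1 135.7] j5 26.8 0.0
15 35.0 loc [-93. 102.] world [0.4659 0.0927 0.102 ] d [ 0.35 -0.03  1.47] q [ -0.7  34.7 135.4] j5 25.1 0.0
20 36.0 loc [-88.2 116.4] world [0.4707 0.0922 0.1164] d [ 0.48 -0.04  1.44] q [ -0.7  32.4 134.8] j5 23.3 0.0
25 37.8 loc [-82.  130.3] world [0.4769 0.0917 0.1303] d [ 0.62 -0.05  1.39] q [ -0.7  30.8 134.6] j5 23.1 0.0
30 39.5 loc [-74.5 143.7] world [0.4844 0.0911 0.1437] d [ 0.74 -0.06  1.34] q [ -0.7  29.3 134.2] j5 23.0 0.0
35 41.2 loc [-65.9 156.4] world [0.4929 0.0903 0.1564] d [ 0.85 -0.07  1.27] q [ -0.7  27.9 133.7] j5 22.9 0.0
40 43.0 loc [-56.3 168.4] world [0.5025 0.0895 0.1684] d [ 0.96 -0.08  1.2 ] q [ -0.7  26.9 133. ] j5 22.8 0.0
45 44.8 loc [-45.6 179.6] world [0.5131 0.0886 0.1796] d [ 1.06 -0.09  1.12] q [ -0.8  26.  132.2] j5 23.0 0.0
50 46.5 l
[... 710 characters left out ...]
] d [ 1.37 -0.12  0.3 ] q [ -1.5  25.3 123.4] j5 20.7 0.0
85 52.0 loc [ 55.1 225.4] world [0.6135 0.08   0.2254] d [ 1.39 -0.12  0.18] q [ -1.6  25.6 121.5] j5 19.1 0.0
90 52.0 loc [ 69.2 226. ] world [0.6275 0.0788 0.226 ] d [ 1.4  -0.12  0.06] q [ -1.7  26.1 119.7] j5 17.8 0.0
95 52.0 loc [ 83.2 225.4] world [0.6415 0.0776 0.2254] d [ 1.4  -0.12 -0.06] q [ -1.8  26.8 117.9] j5 16.7 0.0
(-130, 54) 31 [0.4291 0.0958 0.054 ] [ -0.4  43.5 139.4] 33.8
(-130, 130) 31 [0.4291 0.0958 0.13  ] [ -0.4  26.7 136. ] 13.7
(-115, 53) 31 [0.444  0.0945 0.053 ] [ -0.6  42.7 137.1] 30.8
(-130, 180) 40 [0.4291 0.0958 0.18  ] [  0.4  21.5 139.6] 21.1
(-120, 240) 45 [0.439 0.095 0.24 ] [  0.6  11.7 137. ] 13.7
```

```bash
python3 -m handwheel '[{"hand":-1,"dx":-3,"dy":0.7,"dz":-0.5,"wx":0,"wy":0.035,"wz":0},{"hand":-1,"dx":-3,"dy":0.7,"dz":-0.5,"wx":0,"wy":0.035,"wz":0},{"hand":-1,"dx":-3,"dy":0.7,"dz":-0.5,"wx":0,"wy":0.035,"wz":0},{"hand":-1,"dx":-2.7,"dy":0.8,"dz":-0.5,"wx":0,"wy":0.035,"wz":0},{"hand":-1,"dx":0,"dy":0,"dz":0,"wx":0,"wy":0,"wz":0}]'
python3 st.py; python3 rv.py 32 -1
```

```text
time_s: 10.1
position: [0.4368, 0.0946, 0.2247]
tcp_rot: [[0.742, -0.078, 0.666], [-0.047, -0.997, -0.065], [0.669, 0.017, -0.743]]
force: [0.1, -0.3, 0.2]
opening: 0.008
[   0.8   13.1  136.2  200.9   12.  -107.2] [0.4368 0.0946 0.2247] [[0.74, -0.08, 0.67], [-0.05, -1.0, -0.06], [0.67, 0.02, -0.74]]
rotvec [ 0.031  0.173 -0.009] 0.176
local -0.1222 -0.0006 0.2247
```

```bash
python3 -m handwheel '[{"hand":-1,"dx":0,"dy":0,"dz":-2,"wx":0.006,"wy":0.034,"wz":-0.002},{"hand":-1,"dx":0,"dy":0,"dz":-2,"wx":0.006,"wy":0.034,"wz":-0.002},{"hand":-1,"dx":0,"dy":0,"dz":-2,"wx":0.006,"wy":0.034,"wz":-0.002},{"hand":-1,"dx":0,"dy":0,"dz":-2,"wx":0.006,"wy":0.034,"wz":-0.002},{"hand":-1,"dx":0,"dy":0,"dz":-2,"wx":0.006,"wy":0.034,"wz":-0.002},{"hand":-1,"dx":0,"dy":0,"dz":-2,"wx":0,"wy":0,"wz":0},{"hand":-1,"dx":0.2,"dy":0,"dz":-2,"wx":0,"wy":0,"wz":0},{"hand":-1,"dx":0.2,"dy":0,"dz":-2,"wx":0,"wy":0,"wz":0},{"hand":-1,"dx":0.2,"dy":0,"dz":-1,"wx":0,"wy":0,"wz":0},{"hand":-1,"dx":0,"dy":0,"dz":0,"wx":0,"wy":0,"wz":0}]'
python3 st.py; python3 rv.py 32 -1
python3 - <<'E'
from h import *
for n in ['scene','side','wrist']: cap(n,n+'6.png')
a=[cv2.imread(f'pics/{n}6.png') for n in ['scene','side']]
cv2.imwrite('pics/c6.png',np.hstack([cv2.resize(a[0][130:290,130:330],(400,320)),cv2.resize(a[1][100:260,200:400],(400,320))]))
E
```

```text
time_s: 11.1
position: [0.4487, 0.0938, 0.055]
tcp_rot: [[0.84, -0.089, 0.535], [-0.076, -0.996, -0.047], [0.537, -0.001, -0.843]]
force: [1.6, -0.5, 0.5]
opening: 0.002
[ -0.6  43.2 137.4 184.4  33.1 -89.8] [0.4487 0.0938 0.055 ] [[0.84, -0.09, 0.54], [-0.08, -1.0, -0.05], [0.54, -0.0, -0.84]]
rotvec [0.    0.009 0.004] 0.01
local -0.1103 -0.0004 0.055
```

View pics/c6.png

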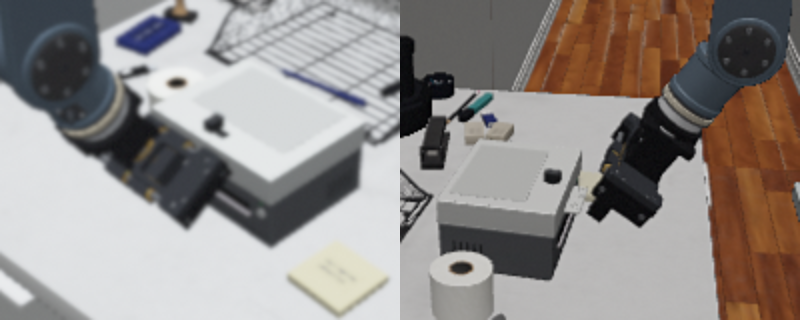

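View pics/wrist6.png

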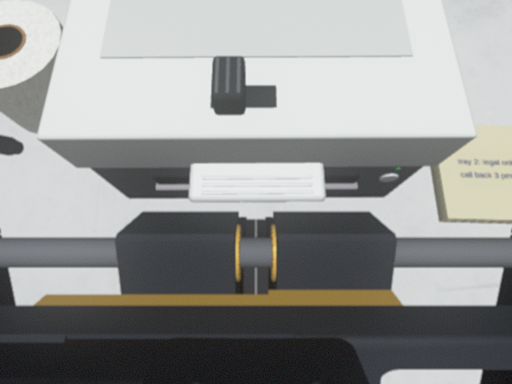

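The wrist view shows the tab at (257,182), centred ahead of the fingers at (256,250). The knob sits fully aside at (229,85). I'll go forward under the tab, then lift along the arc.

```bash
python3 -m handwheel '[{"hand":-1,"dx":0.3,"dy":0,"dz":-0.5,"wx":0,"wy":0,"wz":0},{"hand":-1,"dx":0.8,"dy":0,"dz":0,"wx":0,"wy":0,"wz":0},{"hand":-1,"dx":0,"dy":0,"dz":0.7,"wx":0,"wy":0,"wz":0},{"hand":-1,"dx":0.1,"dy":0,"dz":1.5,"wx":0,"wy":-0.017,"wz":0},{"hand":-1,"dx":0.2,"dy":0,"dz":1.5,"wx":0,"wy":-0.017,"wz":0},{"hand":-1,"dx":0,"dy":0,"dz":0,"wx":0,"wy":0,"wz":0}]'
python3 st.py
python3 - <<'E'
from h import *
for n in ['scene','side']: cap(n,n+'7.png')
a=[cv2.imread(f'pics/{n}7.png') for n in ['scene','side']]
cv2.imwrite('pics/c7.png',np.hstack([cv2.resize(a[0][130:290,130:330],(400,320)),cv2.resize(a[1][100:260,200:400],(400,320))]))
E
```

```text
time_s: 11.85
position: [0.4626, 0.0942, 0.0915]
tcp_rot: [[0.817, -0.089, 0.569], [-0.075, -0.996, -0.048], [0.571, -0.004, -0.821]]
force: [-1.0, 0.3, -1.4]
opening: 0.002
[ -0.4  36.8 136.  185.4  27.6 -90.8] [0.4626 0.0942 0.0915] [[0.82, -0.09, 0.57], [-0.08, -1.0, -0.05], [0.57, -0.0, -0.82]]
```

View pics/c7.png

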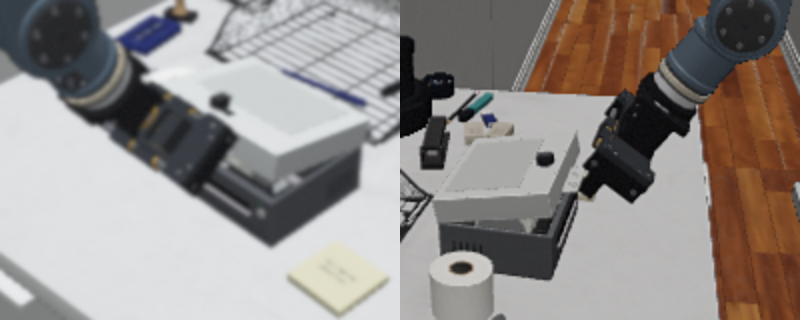

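Both views show the lid lifting about 11°, with the finger under the tab. I'll continue along the arc.

```bash
python3 -m handwheel '[{"hand":-1,"dx":0.4,"dy":0,"dz":1.5,"wx":0,"wy":-0.017,"wz":0},{"hand":-1,"dx":0.5,"dy":-0.1,"dz":1.4,"wx":0,"wy":-0.017,"wz":0},{"hand":-1,"dx":0.6,"dy":0,"dz":1.4,"wx":0,"wy":-0.03,"wz":0},{"hand":-1,"dx":0.7,"dy":-0.1,"dz":1.3,"wx":0,"wy":-0.03,"wz":0},{"hand":-1,"dx":0.9,"dy":-0.1,"dz":1.3,"wx":0,"wy":-0.03,"wz":0},{"hand":-1,"dx":1.0,"dy":-0.1,"dz":1.2,"wx":0,"wy":-0.03,"wz":0},{"hand":-1,"dx":1.1,"dy":-0.1,"dz":1.1,"wx":0,"wy":-0.03,"wz":0}]'
python3 st.py
python3 - <<'E'
from h import *
for n in ['scene','side']: cap(n,n+'8.png')
a=[cv2.imread(f'pics/{n}8.png') for n in ['scene','side']]
cv2.imwrite('pics/c8.png',np.hstack([cv2.resize(a[0][110:270,130:330],(400,320)),cv2.resize(a[1][80:240,200:400],(400,320))]))
E
```

```text
time_s: 12.65
position: [0.5156, 0.0889, 0.1827]
tcp_rot: [[0.699, -0.088, 0.71], [-0.076, -0.996, -0.048], [0.711, -0.02, -0.703]]
force: [-0.2, 0.0, -0.4]
opening: 0.008
[ -1.4  25.9 132.3 184.4  23.6 -90.7] [0.5156 0.0889 0.1827] [[0.7, -0.09, 0.71], [-0.08, -1.0, -0.05], [0.71, -0.02, -0.7]]
```

View pics/c8.png

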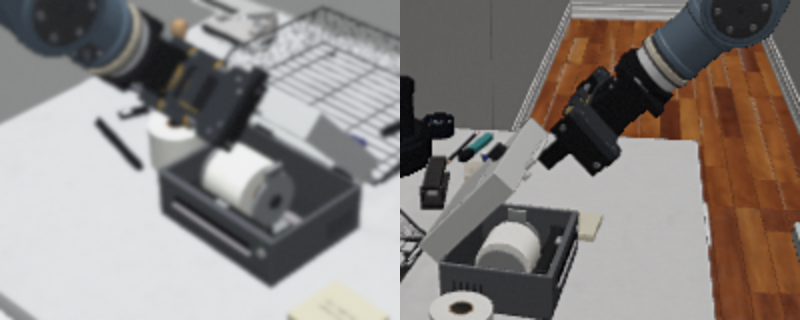

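The lid is at about 45–50° and riding on the finger. The roll and guide are visible inside. I'll push it past balance.

```bash
python3 -m handwheel '[{"hand":-1,"dx":1.1,"dy":-0.1,"dz":0.9,"wx":0,"wy":-0.03,"wz":0},{"hand":-1,"dx":1.1,"dy":-0.1,"dz":0.8,"wx":0,"wy":-0.03,"wz":0},{"hand":-1,"dx":1.2,"dy":-0.1,"dz":0.7,"wx":0,"wy":-0.03,"wz":0},{"hand":-1,"dx":1.3,"dy":-0.1,"dz":0.6,"wx":0,"wy":-0.01,"wz":0},{"hand":-1,"dx":1.3,"dy":-0.1,"dz":0.5,"wx":0,"wy":-0.01,"wz":0},{"hand":-1,"dx":1.3,"dy":-0.1,"dz":0.4,"wx":0,"wy":-0.01,"wz":0}]'
python3 st.py
python3 - <<'E'
from h import *
for n in ['scene','side']: cap(n,n+'9.png')
a=[cv2.imread(f'pics/{n}9.png') for n in ['scene','side']]
cv2.imwrite('pics/c9.png',np.hstack([cv2.resize(a[0][90:250,150:350],(400,320)),cv2.resize(a[1][80:240,170:370],(400,320))]))
E
```

```text
time_s: 13.35
position: [0.5894, 0.0828, 0.2214]
tcp_rot: [[0.609, -0.085, 0.788], [-0.076, -0.996, -0.049], [0.789, -0.03, -0.613]]
force: [0.1, -0.1, 0.4]
opening: 0.005
[ -2.2  25.3 125.2 182.7  22.7 -89.5] [0.5894 0.0828 0.2214] [[0.61, -0.08, 0.79], [-0.08, -1.0, -0.05], [0.79, -0.03, -0.61]]
```

View pics/c9.png

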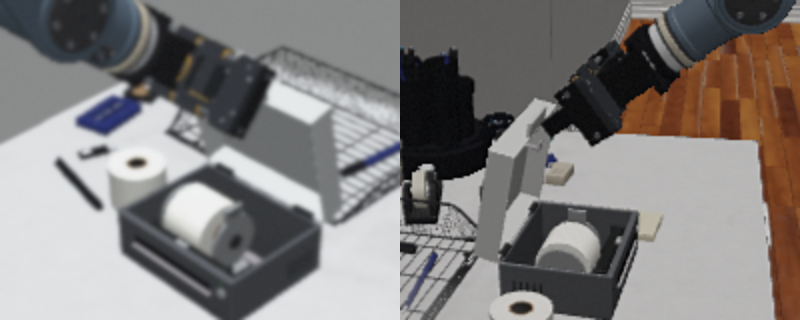

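```bash
python3 -m handwheel '[{"hand":-1,"dx":1.4,"dy":-0.1,"dz":0.3,"wx":0,"wy":0,"wz":0},{"hand":-1,"dx":1.4,"dy":-0.1,"dz":0.2,"wx":0,"wy":0,"wz":0},{"hand":-1,"dx":1.4,"dy":-0.1,"dz":0.1,"wx":0,"wy":0,"wz":0},{"hand":-1,"dx":1.4,"dy":-0.1,"dz":0,"wx":0,"wy":0,"wz":0},{"hand":-1,"dx":0,"dy":0,"dz":0,"wx":0,"wy":0,"wz":0},{"hand":-1,"dx":-2,"dy":0,"dz":0,"wx":0,"wy":0,"wz":0},{"hand":-1,"dx":-3,"dy":0,"dz":0,"wx":0,"wy":0,"wz":0},{"hand":-1,"dx":-3,"dy":0,"dz":0,"wx":0,"wy":0,"wz":0}]'
python3 st.py
python3 - <<'E'
from h import *
for n in ['scene','side']:
    p,d,c=cap(n,n+'10.png');np.savez(n+'10.npz',p=p,W=pts(d,c))
a=[cv2.imread(f'pics/{n}10.png') for n in ['scene','side']]
cv2.imwrite('pics/c10.png',np.hstack([cv2.resize(a[0][90:250,180:380],(400,320)),cv2.resize(a[1][80:240,150:350],(400,320))]))
E
```

```text
time_s: 14.25
position: [0.5616, 0.0791, 0.226]
tcp_rot: [[0.612, -0.084, 0.786], [-0.076, -0.996, -0.048], [0.787, -0.03, -0.616]]
force: [-0.2, 0.4, 0.3]
opening: 0.008
[ -3.1  23.4 128.7 180.8  24.  -88.3] [0.5616 0.0791 0.226 ] [[0.61, -0.08, 0.79], [-0.08, -1.0, -0.05], [0.79, -0.03, -0.62]]
```

View pics/c10.png

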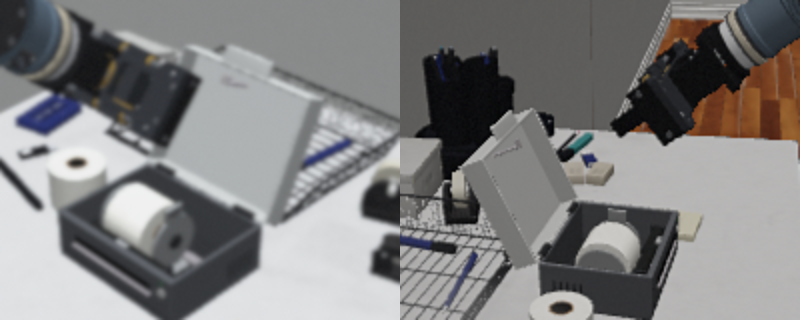

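The lid rests open at about 115°. The guide tab shows at (617,213) in the right-hand picture, on the -y side of the roll. Next I'll measure the tab and check reach.

```bash
python3 - <<'E'
from h import *
from plan import joints,world,O,xp,yp
for n in ['scene','side']:
    W=np.load(n+'10.npz')['W'];L=np.stack([(W[...,:2]-O)@xp,(W[...,:2]-O)@yp,W[...,2]],-1)*1000
    m=(abs(L[...,0])<25)&(abs(L[...,1])<60)&(L[...,2]>90.5)&(L[...,2]<103)
    q=L[m];print(n,m.sum(),q.min(0).round(1),q.max(0).round(1),np.median(q,0).round(1))
    m=(abs(L[...,0])<15)&(L[...,1]>-40)&(L[...,1]<70)&(L[...,2]>82)&(L[...,2]<90.5);q=L[m];print(' roll top',m.sum(),np.percentile(q[:,1],[2,98]).round(1))
for ph in (30,35,40,45,50):
  for l,ly in [((0,84),-60),((0,84),-15),((0,150),-60)]:
    t=world(l,ly);q,e=joints(t,ph);print(ph,l,ly,t.round(4),q.round(1),(ph-180+q[1]+q[2]).round(1))
E
python3 rv.py 45 -1
```

```text
scene 38 [-13.  -28.6  90.6] [13.4 42.4 99.2] [  0.1 -25.4  95.6]
 roll top 251 [-26.9  60.2]
side 23 [-10.2 -26.8  90.8] [ 13.4 -18.9  97. ] [  1.8 -22.8  93.9]
 roll top 162 [-24.4  54.9]
30 (0, 84) -60 [0.5535 0.0249 0.084 ] [-10.6  35.4 121.8] 7.1
30 (0, 84) -15 [0.5573 0.0698 0.084 ] [ -4.   35.6 120.3] 5.8
30 (0, 150) -60 [0.5535 0.0249 0.15  ] [-10.6  26.2 119.3] -4.5
35 (0, 84) -60 [0.5535 0.0249 0.084 ] [-10.9  37.3 125.3] 17.6
35 (0, 84) -15 [0.5573 0.0698 0.084 ] [ -4.   37.4 123.7] 16.1
35 (0, 150) -60 [0.5535 0.0249 0.15  ] [-10.9  27.3 123. ] 5.3
40 (0, 84) -60 [0.5535 0.0249 0.084 ] [-11.3  40.1 128.7] 28.8
40 (0, 84) -15 [0.5573 0.0698 0.084 ] [ -3.9  39.9 127. ] 26.9
40 (0, 150) -60 [0.5535 0.0249 0.15  ] [-11.3  29.1 126.7] 15.8
45 (0, 84) -60 [0.5535 0.0249 0.084 ] [-11.7  43.8 131.9] 40.7
45 (0, 84) -15 [0.5573 0.0698 0.084 ] [ -3.9  43.3 130.1] 38.4
45 (0, 150) -60 [0.5535 0.0249 0.15  ] [-11.7  31.8 130.2] 27.1
50 (0, 84) -60 [0.5535 0.0249 0.084 ] [-12.1  48.4 134.9] 53.3
50 (0, 84) -15 [0.5573 0.0698 0.084 ] [ -3.8  47.6 132.8] 50.4
50 (0, 150) -60 [0.5535 0.0249 0.15  ] [-12.1  35.6 133.6] 39.2
rotvec [-0.02   0.115  0.   ] 0.117
local -0.001 -0.0052 0.224
```

```bash
python3 -m handwheel '[{"hand":-1,"dx":-0.2,"dy":-2,"dz":0,"wx":-0.007,"wy":0.038,"wz":0},{"hand":-1,"dx":-0.2,"dy":-2,"dz":0,"wx":-0.007,"wy":0.038,"wz":0},{"hand":-1,"dx":0,"dy":-1.8,"dz":-1,"wx":-0.006,"wy":0.038,"wz":0},{"hand":-1,"dx":0,"dy":0,"dz":-3,"wx":0,"wy":0,"wz":0},{"hand":-1,"dx":0,"dy":0,"dz":-3,"wx":0,"wy":0,"wz":0},{"hand":-1,"dx":0,"dy":0,"dz":-3,"wx":0,"wy":0,"wz":0},{"hand":-1,"dx":0,"dy":0,"dz":-3,"wx":0,"wy":0,"wz":0},{"hand":-1,"dx":0,"dy":0,"dz":0,"wx":0,"wy":0,"wz":0}]'
python3 st.py; python3 rv.py 45 -1
python3 - <<'E'
from h import *
for n in ['scene','side']: cap(n,n+'11.png')
a=[cv2.imread(f'pics/{n}11.png') for n in ['scene','side']]
cv2.imwrite('pics/c11.png',np.hstack([cv2.resize(a[0][110:270,180:380],(400,320)),cv2.resize(a[1][80:240,170:370],(400,320))]))
E
```

```text
time_s: 15.15
position: [0.5579, 0.0211, 0.0909]
tcp_rot: [[0.704, -0.087, 0.705], [-0.062, -0.996, -0.06], [0.707, -0.001, -0.707]]
force: [0.4, -0.1, 0.5]
opening: 0.005
[-12.2  42.3 131.2 171.7  38.6 -88.6] [0.5579 0.0211 0.0909] [[0.7, -0.09, 0.7], [-0.06, -1.0, -0.06], [0.71, -0.0, -0.71]]
rotvec [-0.001  0.     0.001] 0.002
local 0.0047 -0.0634 0.0909
```

View pics/c11.png

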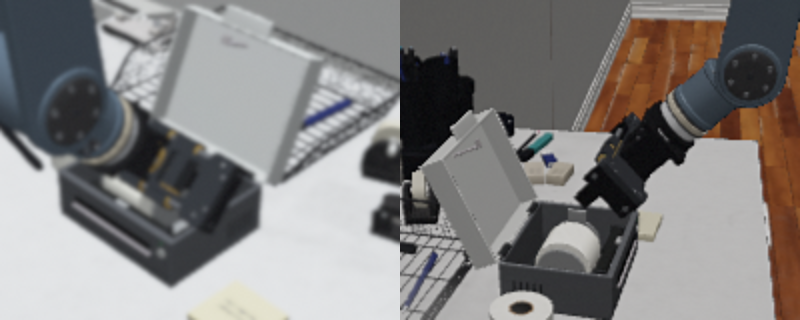

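The finger is in the gap on the guide's right and clear of everything. I'll lower slightly and approach, then push.

```bash
python3 -m handwheel '[{"hand":-1,"dx":-0.4,"dy":0,"dz":-0.5,"wx":0,"wy":0,"wz":0},{"hand":-1,"dx":0.1,"dy":1,"dz":0,"wx":0,"wy":0,"wz":0},{"hand":-1,"dx":0.1,"dy":1,"dz":0,"wx":0,"wy":0,"wz":0},{"hand":-1,"dx":0,"dy":0.4,"dz":0,"wx":0,"wy":0,"wz":0}]'
python3 rv.py 45 -1
python3 -m handwheel '[{"hand":-1,"dx":0,"dy":0.4,"dz":0,"wx":0,"wy":0,"wz":0},{"hand":-1,"dx":0,"dy":0.4,"dz":0,"wx":0,"wy":0,"wz":0},{"hand":-1,"dx":0.1,"dy":0.4,"dz":0,"wx":0,"wy":0,"wz":0}]'
python3 rv.py 45 -1
python3 - <<'E'
from h import *
for n in ['scene','side']: cap(n,n+'12.png')
a=[cv2.imread(f'pics/{n}12.png') for n in ['scene','side']]
cv2.imwrite('pics/c12.png',np.hstack([cv2.resize(a[0][110:270,180:380],(400,320)),cv2.resize(a[1][150:230,215:315],(400,320))]))
E
```

```text
time_s: 15.65
position: [0.5582, 0.0457, 0.0941]
tcp_rot: [[0.694, -0.085, 0.715], [-0.059, -0.996, -0.061], [0.718, 0.0, -0.696]]
force: [-0.3, -0.2, 0.3]
opening: 0.005
rotvec [ 0.001  0.015 -0.   ] 0.015
local 0.0029 -0.0389 0.0941
time_s: 15.95
position: [0.5588, 0.0568, 0.0922]
tcp_rot: [[0.696, -0.087, 0.713], [-0.061, -0.996, -0.062], [0.715, -0.0, -0.699]]
force: [0.2, -1.5, 0.0]
opening: 0.003
rotvec [0.001 0.012 0.002] 0.012
local 0.0026 -0.0278 0.0922
```

View pics/c12.png

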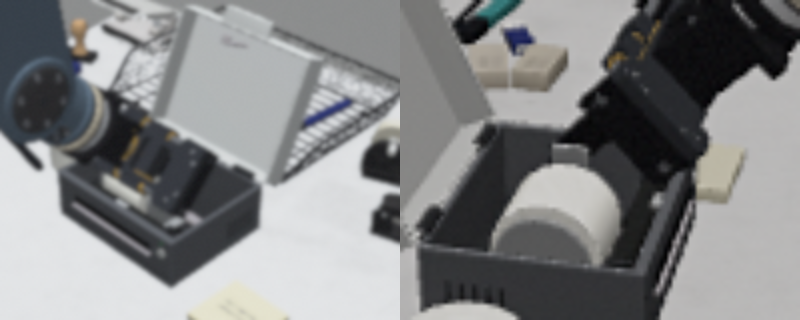

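Contact is made (−1.5 N). I'll push in small steps until the force rises.

```bash
python3 -m handwheel '[{"hand":-1,"dx":0,"dy":0.3,"dz":-0.2,"wx":0,"wy":0,"wz":0},{"hand":-1,"dx":0,"dy":0.3,"dz":-0.1,"wx":0,"wy":0,"wz":0},{"hand":-1,"dx":0,"dy":0,"dz":0,"wx":0,"wy":0,"wz":0}]'
python3 rv.py 45 -1
python3 -m handwheel '[{"hand":-1,"dx":0,"dy":0.2,"dz":0,"wx":0,"wy":0,"wz":0},{"hand":-1,"dx":0,"dy":0.2,"dz":0,"wx":0,"wy":0,"wz":0},{"hand":-1,"dx":0,"dy":0,"dz":0,"wx":0,"wy":0,"wz":0}]'
python3 rv.py 45 -1
```

```text
time_s: 16.35
position: [0.5587, 0.0633, 0.0882]
tcp_rot: [[0.697, -0.086, 0.712], [-0.06, -0.996, -0.061], [0.714, -0.0, -0.7]]
force: [-0.5, -0.8, -0.3]
opening: 0.003
rotvec [0.001 0.01  0.   ] 0.01
local 0.0019 -0.0213 0.0882
time_s: 16.65
position: [0.5589, 0.0667, 0.0882]
tcp_rot: [[0.697, -0.088, 0.712], [-0.061, -0.996, -0.062], [0.714, -0.0, -0.7]]
force: [2.1, -4.0, -1.8]
opening: 0.002
rotvec [0.001 0.01  0.002] 0.01
local 0.0018 -0.018 0.0882
```

```bash
python3 -m handwheel '[{"hand":-1,"dx":0,"dy":0.1,"dz":0,"wx":0,"wy":0,"wz":0},{"hand":-1,"dx":0,"dy":0,"dz":0,"wx":0,"wy":0,"wz":0}]'
python3 rv.py 45 -1
python3 -m handwheel '[{"hand":-1,"dx":0,"dy":0.1,"dz":0,"wx":0,"wy":0,"wz":0},{"hand":-1,"dx":0,"dy":0,"dz":0,"wx":0,"wy":0,"wz":0}]'
python3 rv.py 45 -1
```

```text
time_s: 16.85
position: [0.5588, 0.0676, 0.0883]
tcp_rot: [[0.697, -0.087, 0.712], [-0.061, -0.996, -0.062], [0.714, -0.0, -0.7]]
force: [1.2, -3.6, -2.0]
opening: 0.008
rotvec [0.001 0.01  0.002] 0.011
local 0.0017 -0.017 0.0883
time_s: 17.05
position: [0.5588, 0.0687, 0.0884]
tcp_rot: [[0.697, -0.087, 0.712], [-0.061, -0.996, -0.062], [0.715, -0.0, -0.7]]
force: [2.0, -4.1, -1.8]
opening: 0.007
rotvec [0.001 0.011 0.002] 0.011
local 0.0015 -0.0159 0.0884
```

```bash
python3 -m handwheel '[{"hand":-1,"dx":0,"dy":0.1,"dz":0,"wx":0,"wy":0,"wz":0},{"hand":-1,"dx":0,"dy":0,"dz":0,"wx":0,"wy":0,"wz":0}]'
python3 rv.py 45 -1
python3 -m handwheel '[{"hand":-1,"dx":0,"dy":0.1,"dz":0,"wx":0,"wy":0,"wz":0},{"hand":-1,"dx":0,"dy":0,"dz":0,"wx":0,"wy":0,"wz":0}]'
python3 rv.py 45 -1
python3 - <<'E'
from h import *
for n in ['scene','side']: cap(n,n+'13.png')
a=[cv2.imread(f'pics/{n}13.png') for n in ['scene','side']]
cv2.imwrite('pics/c13.png',np.hstack([cv2.resize(a[0][110:270,180:380],(400,320)),cv2.resize(a[1][150:230,215:315],(400,320))]))
E
```

```text
time_s: 17.25
position: [0.5588, 0.0697, 0.0885]
tcp_rot: [[0.697, -0.087, 0.712], [-0.061, -0.996, -0.062], [0.715, -0.0, -0.7]]
force: [2.0, -4.2, -2.5]
opening: 0.006
rotvec [0.001 0.011 0.002] 0.011
local 0.0015 -0.0149 0.0885
time_s: 17.45
position: [0.5588, 0.0697, 0.0884]
tcp_rot: [[0.697, -0.09, 0.712], [-0.064, -0.996, -0.064], [0.715, -0.001, -0.7]]
force: [3.6, -7.6, -3.1]
opening: 0.006
rotvec [0.    0.011 0.005] 0.012
local 0.0015 -0.0149 0.0884
```

View pics/c13.png

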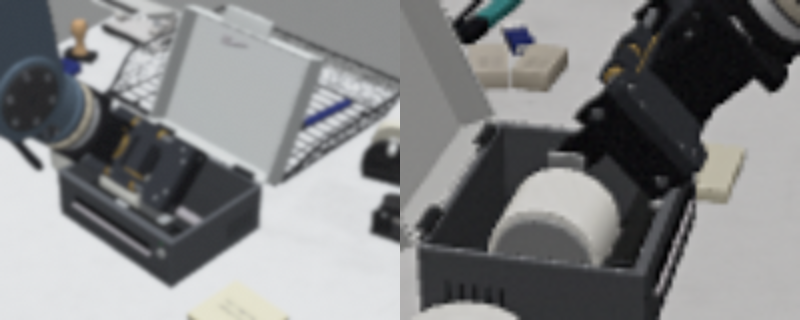

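It stops at local y = −14.9 mm (about −15 predicted). I'll press once more to confirm the stop, then withdraw.

```bash
python3 -m handwheel '[{"hand":-1,"dx":0,"dy":0.1,"dz":0,"wx":0,"wy":0,"wz":0},{"hand":-1,"dx":0,"dy":0.1,"dz":0,"wx":0,"wy":0,"wz":0},{"hand":-1,"dx":0,"dy":0,"dz":0,"wx":0,"wy":0,"wz":0},{"hand":-1,"dx":0,"dy":0,"dz":0,"wx":0,"wy":0,"wz":0}]'
python3 rv.py 45 -1
python3 -m handwheel '[{"hand":-1,"dx":0,"dy":-0.5,"dz":0,"wx":0,"wy":0,"wz":0},{"hand":-1,"dx":0,"dy":-1,"dz":0,"wx":0,"wy":0,"wz":0},{"hand":-1,"dx":0,"dy":-1.5,"dz":0,"wx":0,"wy":0,"wz":0},{"hand":-1,"dx":0,"dy":-1,"dz":2,"wx":0,"wy":0,"wz":0},{"hand":-1,"dx":-1,"dy":0,"dz":3,"wx":0,"wy":0,"wz":0},{"hand":-1,"dx":-2,"dy":-2,"dz":4,"wx":0,"wy":0,"wz":0},{"hand":-1,"dx":-2,"dy":-3,"dz":4,"wx":0,"wy":0,"wz":0},{"hand":-1,"dx":0,"dy":-3,"dz":2,"wx":0,"wy":0,"wz":0},{"hand":-1,"dx":0,"dy":0,"dz":0,"wx":0,"wy":0,"wz":0}]'
python3 st.py
python3 - <<'E'
from h import *
from plan import O,xp,yp
for n in ['scene','side']:
    p,d,c=cap(n,n+'14.png');W=pts(d,c);L=np.stack([(W[...,:2]-O)@xp,(W[...,:2]-O)@yp,W[...,2]],-1)*1000
    m=(abs(L[...,0])<25)&(L[...,1]>-40)&(L[...,1]<15)&(L[...,2]>91.5)&(L[...,2]<103)
    q=L[m];print(n,m.sum(),q.min(0).round(1),q.max(0).round(1),np.median(q,0).round(1))
    m=(abs(L[...,0])<12)&(L[...,1]>-40)&(L[...,1]<80)&(L[...,2]>84)&(L[...,2]<91)&(p.min(-1)>150);q=L[m];print(' roll top',m.sum(),q[:,1].min(),q[:,1].max(),np.median(q[:,2]))
a=[cv2.imread(f'pics/{n}14.png') for n in ['scene','side']]
cv2.imwrite('pics/c14.png',np.hstack([cv2.resize(a[0][110:270,180:380],(400,320)),cv2.resize(a[1][110:270,170:370],(400,320))]))
E
```

```text
time_s: 17.95
position: [0.5587, 0.0698, 0.0884]
tcp_rot: [[0.696, -0.096, 0.711], [-0.068, -0.995, -0.068], [0.715, -0.001, -0.7]]
force: [1.2, -16.0, -1.8]
opening: 0.004
rotvec [0.    0.011 0.011] 0.015
local 0.0014 -0.0148 0.0884
time_s: 18.85
position: [0.5191, -0.0245, 0.2206]
tcp_rot: [[0.69, -0.08, 0.719], [-0.061, -0.997, -0.052], [0.721, -0.008, -0.693]]
force: [0.9, -0.5, 0.4]
opening: 0.008
[-23.4  18.9 132.4 138.1  20.8 -63. ] [ 0.5191 -0.0245  0.2206] [[0.69, -0.08, 0.72], [-0.06, -1.0, -0.05], [0.72, -0.01, -0.69]]
scene 33 [-13.8  -7.   91.7] [12.   0.3 99.8] [-2.2 -4.3 96.5]
 roll top 135 0.9982978377041068 61.56955484776314 87.85804869572846
side 19 [-10.1  -5.4  92.4] [12.8  1.7 97.7] [ 1.9 -1.2 95. ]
 roll top 95 -1.2050721131027153 60.74043322202286 85.98194834911826
```

View pics/c14.png

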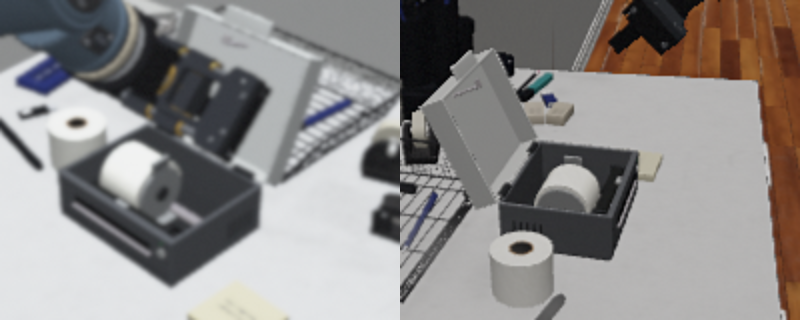

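The guide's inner face is at about 0 mm and the roll spans about 0 to 60 mm. The lid is open and nothing beside the printer has moved.

```bash
python3 -c "
from rig import hand_in
print(hand_in())"
```

```text
the job is handed in; nothing more can be done
None
```

I unlocked and opened the printer, pushed the guide up so the roll sits snug against the fixed cheek, and handed the job in at about 19 s.

- **Latch:** I pushed it to its stop, where the force rose to 27 N with no further movement. The knob had moved about 12 mm in the images.
- **Lid:** I turned the wrist over so the fingers could get under the tab, then raised the lid along its arc and past its balance point. It rests open by itself at roughly 115°, judged from the pictures.
- **Guide:** I pushed it until it stopped, pressing to 16 N with no further travel.

After I withdrew, depth readings from both cameras put the guide's inner face at about 0 mm and the roll at about 0 to 60 mm, level in its cradle. Those are the snug positions, to within the cameras' 2 mm accuracy.

The pictures show the spare roll, pad and marker where they were; I did not measure them separately. The two cameras differed by 2–3 mm on the guide's absolute position, but agreed on about 21–22 mm of travel. No check failed.

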